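# Open the sprung tile jig and load the tile

## Robot

A 6-joint arm with a two-finger parallel gripper is mounted at the origin on a cart in front of the work surface, level with it; the furniture and walls round the work are solid. World frame = base frame: x ahead of the robot, y to its left, z up, the work surface at z = 0. Lengths are in m, angles in rad, forces in N, time in s.
With the tool pointing down it reaches from about 0.25 to 0.8 m from the base axis. Payload 3.9 kg.
Tool frame: the origin (TCP) lies at the centre of the arm's flange, where the gripper is bolted on; the fingertips stand 173 mm ahead of it and the grasp point (between the pads) lies 155 mm ahead of it (tcp_to_grasp is the distance from the TCP to the grasp point, in m); z points along the fingers, x is the direction in which the jaws open and shut, and the axes are right-handed (so a half turn about z gives the same grasp; the last joint's range is limited). The gripper opens to 85 mm and grips with 20 to 120 N. Pads are 22 mm wide; open, the fingers measure 114 mm over their backs; the gripper's body (76 mm by 85 mm) begins 54 mm behind the grasp point. The pads swing forward as they close: fully open they stand 13 mm farther back than shut.
Start: joints at [0, 0.26, -0.138, 1.173, 0, 1.571], TCP at [0.525, 0, 0.405] pointing down, gripper open.
Joint ranges: [-2.78, 2.78], [-0.83, 1.72], [-1.28, 1.37], [-1.9, 2.12], [-1.57, 1.48], [-3.14, 3.14]. Speed limits (rad/s): [2.57, 2.57, 3.14, 3.14, 3.14, 3.14].

## Interface

Orientations are given as a unit quaternion [x, y, z, w].
In Python, from workcell import * gives the robot as it stands.
- The arm moves only by the tool move_arm, never from a script. Its argument "commands" is a list of rows, each a list of 7 numbers: the closure, from -1 (fully open) to 1 (shut), then the shift along the tool's x, y, z in cm, then the turn, a rotation vector about the tool's x, y, z in degrees. In form: [[claw, dx, dy, dz, ax, ay, az], ...]. A call has 1 to 12 rows; each row shifts and turns the commanded pose from where the row before left it, along the tool's axes as they then stand; what a row does not reach is not made up. A row lasts 1/8 s, in which the tool goes at most 62.5 mm and 10.7 degrees, less where a joint would pass 70% of its speed; a pose out of reach is approached as far as the arm can. A call is refused whole if a number of a shift passes 6.25 or a number of a turn 10.7, either way. A call with a gripper value outside its range is refused whole. The fingers move at their own pace and stop on an object; "squeeze" is the grip in N (left out, the last holds). Time passes only in rows, so rows that do not move let the fingers close. It gives the time, the measured TCP pose, the force and the opening at its end, in the units of the state.
- get_state(): the state, without advancing time (a new reading comes with each control period).
- get_image(name): name is "scene" or "side" or "wrist"; returns a dict with "frame" (384x512x3 uint8, red, green, blue), "camera_matrix" (3x3 intrinsics, pixels), "xyz" and "attitude" of the camera in the world; the wrist camera has in their place "mount" (4x4, takes a point from camera to tool coordinates, whose origin is the TCP and whose axes are the tool frame's). Camera axes: x right, y up, looking along -z (the intrinsics and any distortion apply to the point x, -y, -z); pixel columns grow to the right and rows downward; lengths in m; the calibration is good to about 2 mm. A picture is of the moment at which its call begins: read the wrist's pose just before it. There is no depth.
- finish_job(): hands the job in, once; it reports no verdict.
Trained networks look in the newest picture that a camera, given by its name, has taken for a name from the list of things; names that differ only in an ending like _2 or _b are one class to them, and where a whole thing is asked for, a point or a joint stands for the part that bears it (a point fixed in the world has none). Each returns a list of dicts, best first, with "conf" (0 to 1); they miss things now and then, are a little off and sometimes report something else, mostly with a low value. They report only what shows in the picture. A call takes as long as a camera call.
- boxes_of(thing, camera): "bbox" ([left, top, right, bottom] in pixels, round what is visible of it).
- silhouettes(thing, camera): "region" (384x512 bool, what is visible of it) and "bbox" ([left, top, right, bottom] in pixels, round what is visible of it).
The state is a dict: "clock": time; "qpos": joint angles; "joint_velocities": joint speeds; "tau": joint torques, N m; "position": TCP position; "eef_rot": TCP orientation; "contact_force": force on the tool from outside, world axes, zero at the start; "wrist_torque": the same for the moment, N m; "grip_width": opening from 0.0 (shut) to 1.0 (fully open).
Only numpy, scipy, OpenCV 4.12 (cv2) and the standard library are available. Lean on these libraries where they do the work, as an engineer would, in place of code of your own. Each camera call takes 0.05 s, during which the arm holds its last target. There are 200 camera calls.

## Task

Load the tile jig by pushing only, without lifting anything. First push the upright plate of the sprung jaw away past its first catch, but not as far as the second, and let go so that the jaw springs back and stays latched half open on the stop pin. Then push the tile along its channel into the nest until it is fully home against the end stop, take the hand away, and leave the small things standing around alone.

Things in the scene. Friction and masses are not known exactly. Their poses are not given: they have to be found in the camera images.
- jig: Fixed tile jig of wood and bare metal; origin on the table (z 0) under the nest's centre. x: the way the jaw opens (roughly away from the robot); y: along the tile channel towards the end stop; z up. Wooden bed 10 mm thick, x -50..50, y -210..50 mm, with a tongue under the jaw's slide bar out to x 206, y -50..50. Nothing on it is over 64 mm high; all but the jaw's plate is under 36 mm.
- channel (a point): Start of the tile channel: jig x 0, y -175, z 18 mm. From here to y +40 two 7 mm wide runners (tops at z 18, centred at x +-26.5 mm) carry the tile; between them is an open trough 46 mm wide, floor at z 10 mm, so a fingertip can run below the tile's level. Fence (x -40..-32, y -175..48) and rear guide (x 32..40, y -175..-40) keep it in line, tops at z 23 mm.
- nest (a point): Centre of the nest at the runners' tops: jig x 0, y 0, z 18 mm; axes as the jig's. The end stop is a bar across the channel with its face at jig y +31 mm, top at z 26 mm; with the tile fully home against it the tile's origin is 1 mm past this point in y and within the few mm of play in x.
- jaw (a joint): Opening of the sprung steel jaw along jig x, m: 0 closed at the start (26 mm from the fence, blocks the nest), 0.040 latched at the first catch (half open, 66 mm), 0.075 at the second (too far). Spring force 3 N at 0, 6.5 N at 0.040; teeth passing the pin add about 2 N. Push to 0.045 to 0.070 (0.055 is right) and let go: it returns to 0.040. It cannot be pulled back out of a catch.
- push_face (a point): Centre of the near face of the jaw's upright steel plate, to be pushed towards jig +x; moves with the jaw; at jig x +20, y 0, z 47 mm when closed. Plate 50 mm wide (along y), 10 mm thick, from z 31 to 64 mm above the table. On the near side the jaw block sticks out 26 mm at z 19.5 to 31 mm, so push above z 31 mm.
- tile: Loose square ceramic test tile with a leaf picture, 60 x 60 x 7 mm, about 70 g, origin at the centre of its underside. It lies flat on the runners at the jig's -y side (jig y -85 to -135 mm), underside at z 18 mm, edges in line with the jig within a few degrees. Push its -y edge towards jig +y.
- stamp: Bystander: dark wooden seal stamp, 28 mm across, 64 mm high, origin under its centre.
- prop: Bystander: pale ceramic kiln prop, 29 mm across, 36 mm high, origin under its centre.
- cork: Bystander: cork stopper, 32 mm across, 31 mm high, origin under its centre.

How it is judged:
On the way, in this order (a step that is already met when the one before it is completed fails the run):
1. the jaw is pushed past its first catch (value of joint jaw above 0.043 m).
2. the jaw has been let go and has come back to rest half open on the stop pin (value of joint jaw between 0.037 and 0.043 m and contact force between the fingers and jig below 0.1 N), for 0.2 s.
At the end, for the whole second after the job is handed in: The jaw rests latched half open (0.040 m within 3 mm), and the tile lies flat and still on the runners in the nest, within 4 mm of the end stop (value of joint jaw between 0.037 and 0.043 m and y of tile in the frame of nest between -0.003 and 0.004 m and x of tile in the frame of nest between -0.006 and 0.008 m and z of tile in the frame of nest between -0.003 and 0.003 m and angle between tile's own z axis and vertical below 0.08 rad and linear speed of tile below 0.01 m/s); the robot touches nothing.
It fails at once if the jaw is pushed to its second catch (value of joint jaw above 0.076 m).
It fails at once if the tile is lifted or tipped up (z of tile in the frame of nest above 0.01 m or angle between tile's own z axis and vertical above 0.3 rad).
It fails at once if a bystander is moved (distance of any of stamp, prop, cork from where it was at the start of the episode above 0.02 m).
It also fails if it takes over 48 s, if anything falls off the work surface, if the arm or the gripper's body presses on something with over 40 N, if the wrist force passes 120 N, or if a joint passes its speed limit or range.

## Working session

There is one attempt and no reset: what is moved stays moved. The work goes in short steps, Python scripts to look and compute and a tool call to move; the robot and the scene stay as the last step left them, time stands still between calls to the robot, and variables do not carry over. Pictures are saved under pics/ and viewed, about 8 in all and at most 12, crops included, and the job is handed in when it is done.

Besides the shell and the picture viewer there is one more tool, called after "Emit:" by a JSON object that holds its "name" and its "arguments", one argument or row to a line. move_arm: Moves the arm, as the interface text tells. Its arguments: {"type":"object","properties":{"commands":{"type":"array","items":{"type":"array","items":{"type":"number"}}},"squeeze":{"type":"number"}},"required":["commands"]}

```bash
mkdir -p pics
cat > h.py <<'E'
from workcell import *
import numpy as np, cv2
from scipy.spatial.transform import Rotation as R
def cam(name):
    s=get_state(); im=get_image(name); K=np.array(im["camera_matrix"])
    T=np.eye(4)
    if "mount" in im:
        W=np.eye(4); W[:3,:3]=R.from_quat(s["eef_rot"]).as_matrix(); W[:3,3]=s["position"]
        T=W@np.array(im["mount"])
    else:
        T[:3,3]=im["xyz"]; a=np.array(im["attitude"]); T[:3,:3]=R.from_quat(a).as_matrix() if a.size==4 else a
    return im,K,T
def ray(K,T,u,v):
    d=np.linalg.inv(K)@[u,v,1]; return T[:3,:3]@(d*[1,-1,-1])
def onz(K,T,u,v,z):
    d=ray(K,T,u,v); return T[:3,3]+d*(z-T[2,3])/d[2]
def proj(K,T,p):
    q=T[:3,:3].T@(np.asarray(p)-T[:3,3]); q=K@(q*[1,-1,-1]); return q[:2]/q[2]
E
python3 - <<'E'
from h import *
print(get_state())
for n in ["scene","side","wrist"]:
    im,K,T=cam(n); print(n,{k:v for k,v in im.items() if k!="frame"})
    f=cv2.cvtColor(im["frame"],cv2.COLOR_RGB2BGR); cv2.imwrite(f"pics/{n}0.png",f)
    for t in ["jig","jaw","tile","stamp","prop","cork"]:
        for b in boxes_of(t,n)[:2]: print(t,b["conf"],np.round(b["bbox"],1))
a=[cv2.imread(f"pics/{n}0.png") for n in ["scene","side"]]
cv2.imwrite("pics/two0.png",cv2.resize(np.hstack(a),(800,300)))
E
```

```text
{'clock': 0.0, 'qpos': array([ 3.05273635e-05,  2.60657932e-01, -1.39423979e-01,  1.17272346e+00,
       -8.67367738e-06,  1.57078883e+00]), 'joint_velocities': array([-0.00025259, -0.00052427, -0.00030219,  0.00086539, -0.00060406,
        0.00061504]), 'tau': array([-3.22425103e-04, -4.05677426e+01,  2.53926122e+01,  1.89446745e-02,
       -4.02533055e-05,  2.61086342e-05]), 'position': array([5.24627973e-01, 1.47404783e-05, 4.03857489e-01]), 'eef_rot': array([ 9.99999495e-01,  1.90179037e-05, -1.00452124e-03,  4.34840237e-06]), 'contact_force': array([-0.03379819,  0.51515192, -0.01705652]), 'wrist_torque': array([ 0.03835868,  0.00617532, -0.02920076]), 'grip_width': 0.9971363042563203}
scene {'camera_matrix': array([[403.48463191,   0.        , 251.86635039],
       [  0.        , 403.48463191, 190.51189777],
       [  0.        ,   0.        ,   1.        ]]), 'xyz': array([0.38459938, 0.59549233, 0.64745492]), 'attitude': array([-0.08894331,  0.38132225,  0.89606385, -0.20916979])}
jig 0.7 [179.  154.2 320.4 240. ]
jaw 0.6 [197.6 176.6 275.4 216.6]
tile 0.84 [271.9 168.8 302.7
[... 682 characters left out ...]
6,   0.        , 256.71056012],
       [  0.        , 313.69762096, 193.07977133],
       [  0.        ,   0.        ,   1.        ]]), 'mount': array([[ 9.99999216e-01,  2.27200305e-04, -1.23110654e-03,
         5.72949706e-04],
       [-1.70165623e-04, -9.49598216e-01, -3.13469615e-01,
        -8.06103601e-02],
       [-1.24027697e-03,  3.13469579e-01, -9.49597433e-01,
         3.09007905e-02],
       [ 0.00000000e+00,  0.00000000e+00,  0.00000000e+00,
         1.00000000e+00]])}
jig 0.86 [283.1  62.1 510.8 281.8]
jaw 0.6 [327.5  94.4 501.3 150.8]
tile 0.68 [300.5 179.  357.3 227.9]
stamp 0.83 [321.3  13.3 365.4  46.8]
prop 0.66 [432.5   0.  480.2  32.4]
cork 0.97 [385.2 198.1 419.9 232.4]
```

View pics/scene0.png

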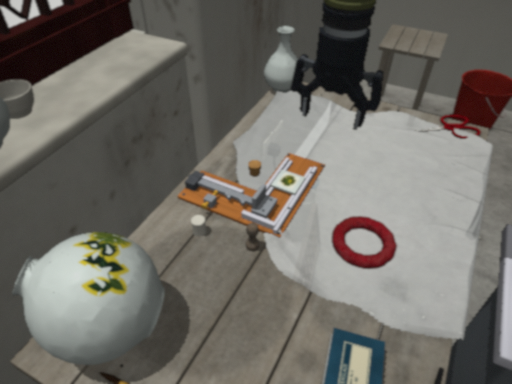

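View pics/wrist0.png

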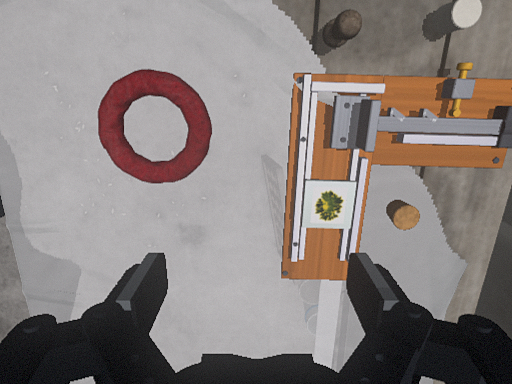

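```bash
cat >> h.py <<'E'
def jw(pose,p):
    c,s=np.cos(pose[2]),np.sin(pose[2]); p=np.asarray(p,float)/1000
    return np.array([pose[0]+c*p[0]-s*p[1],pose[1]+s*p[0]+c*p[1],p[2]])
def fit(K,T,pts,x0):
    from scipy.optimize import least_squares
    return least_squares(lambda x:np.concatenate([proj(K,T,jw(x,p))-uv for p,uv in pts]),x0,loss="soft_l1")
def overlay(f,K,T,pose,jaw=0,tile=None,clr=(0,0,255)):
    def L(a,b,c=clr):
        a,b=[tuple(int(round(t*S)) for t in proj(K,T,jw(pose,q))) for q in (a,b)]; cv2.line(f,a,b,c,1)
    S=f.shape[1]/512
    def B(x0,x1,y0,y1,z,c=clr):
        q=[(x0,y0,z),(x1,y0,z),(x1,y1,z),(x0,y1,z)]
        for i in range(4): L(q[i],q[(i+1)%4],c)
    B(-50,50,-210,50,10); B(50,206,-50,50,10); B(-40,-32,-175,48,23,(255,0,255)); B(32,40,-175,-40,23,(255,0,255))
    j=jaw*1000; B(20+j,30+j,-25,25,64,(255,0,0)); B(-6+j,20+j,-25,25,31,(0,255,0))
    return f
E
python3 - <<'E'
from h import *
im,K,T=cam("wrist")
pts=[((-50,50,10),(293,72)),((-50,-210,10),(282,278)),((50,-210,10),(347,279))]
r=fit(K,T,pts,[.65,0.1,0]); print(r.x,r.fun)
bgr=lambda i:cv2.cvtColor(i["frame"],cv2.COLOR_RGB2BGR)
f=cv2.resize(bgr(im),None,fx=3,fy=3,interpolation=cv2.INTER_CUBIC)
overlay(f,K,T,r.x); a=f[0:870,780:1536]; 
cv2.imwrite("pics/w1.png",cv2.resize(a,None,fx=.69,fy=.69,interpolation=cv2.INTER_AREA))
im2,K2,T2=cam("side"); g=cv2.resize(bgr(im2),None,fx=4,fy=4,interpolation=cv2.INTER_CUBIC); overlay(g,K2,T2,r.x); cv2.imwrite("pics/s1.png",g[600:1180,700:1400])
print(onz(K,T,329,204,.025))
b=silhouettes("tile","wrist")
m=b[0]["region"].astype(np.uint8); (c,_,_)=rr=cv2.minAreaRect(cv2.findNonZero(m)); print(rr)
t=onz(K,T,*c,.025); d=t[:2]-r.x[:2]; cs,sn=np.cos(r.x[2]),np.sin(r.x[2]); print("tile jig",cs*d[0]+sn*d[1],-sn*d[0]+cs*d[1])
E
```

```text
[ 0.61377511  0.04839351 -0.02690357] [-0.14542409 -1.05282381 -1.38194708  0.48870758  7.88004417  1.17445327]
[ 0.61167831 -0.04816986  0.025     ]
((327.9669494628906, 204.02920532226562), (52.21062469482422, 49.09171676635742), 3.5763344764709473)
tile jig -0.0007188173464975716 -0.09665418584292454
```

View pics/w1.png

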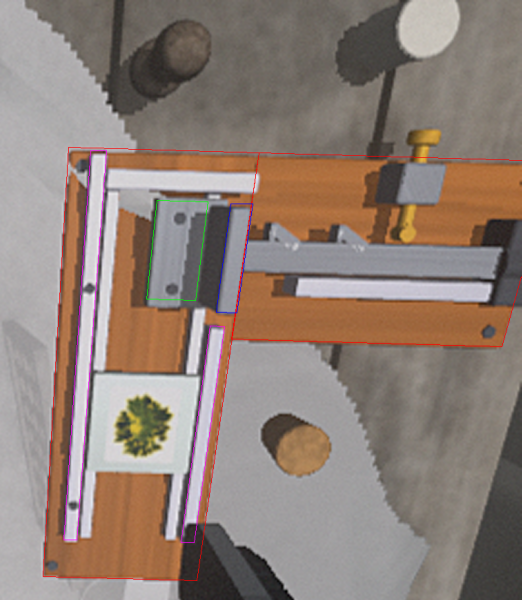

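View pics/s1.png

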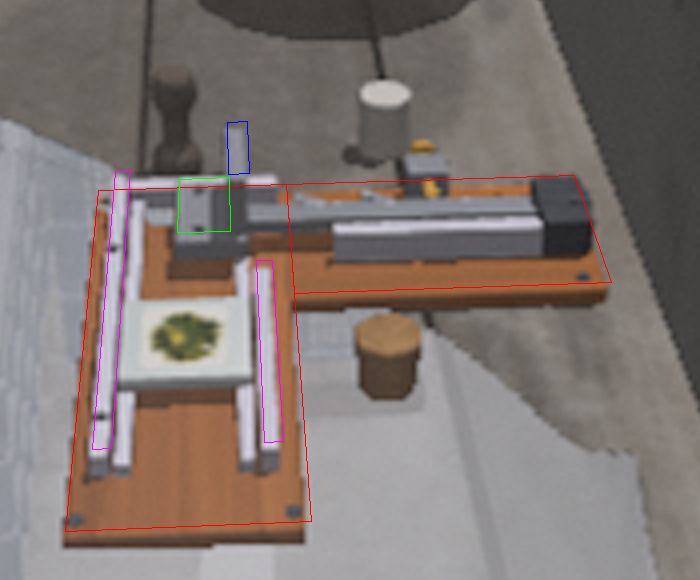

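Run:
```python
from h import *
f=cv2.imread("pics/side0.png")[160:235,205:305]; cv2.imwrite("pics/s2.png",cv2.resize(f,None,fx=7,fy=7,interpolation=cv2.INTER_CUBIC))
im,K,T=cam("side"); P=[.6138,.0484,-.0269]
for p in [(-50,-210,10),(50,-210,10),(206,-50,10),(-36,-175,23),(36,-175,23),(20,-25,64),(30,-25,64),(20,25,64),(-6,-25,31),(-6,-25,19.5)]: print(p,proj(K,T,jw(P,p)))
print(T[:3,:3])
```

```text
(-50, -210, 10) [191.28074277 282.83011879]
(50, -210, 10) [252.84155288 280.27995103]
(206, -50, 10) [327.7630699 220.4676595]
(-36, -175, 23) [200.48581638 262.11602212]
(36, -175, 23) [243.411711   260.43879364]
(20, -25, 64) [232.09890873 193.38185021]
(30, -25, 64) [237.28692517 193.2198064 ]
(20, 25, 64) [231.7924459 180.451459 ]
(-6, -25, 31) [219.33909462 208.0892892 ]
(-6, -25, 19.5) [219.59621921 212.93281695]
[[ 9.96287907e-01  4.50906492e-02 -7.33296589e-02]
 [-8.60835112e-02  5.20013227e-01 -8.49809316e-01]
 [-1.86061218e-04  8.52967219e-01  5.21964451e-01]]
```

View pics/s2.png

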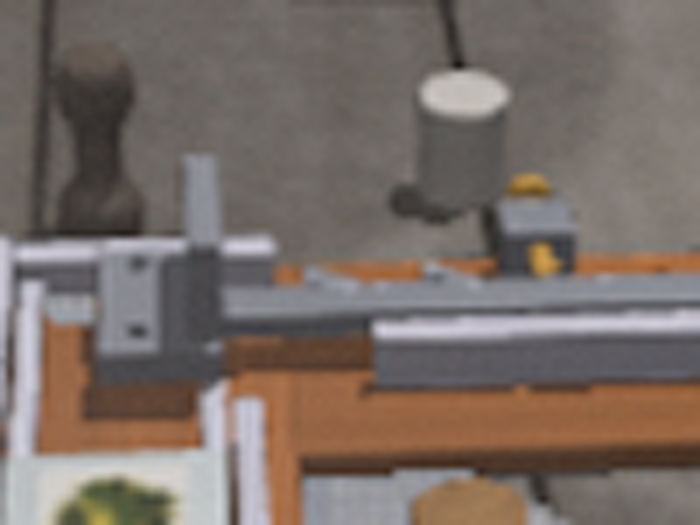

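Emit:
{"name": "move_arm", "arguments": {
  "commands": [
    [1,0,0,0,0,0,1.5],
    [1,1.1,-0.8,3,0,0,0],
    [1,1.1,-0.8,3,0,0,0],
    [1,1.1,-0.8,3,0,0,0],
    [1,1.1,-0.8,3,0,0,0],
    [1,1.1,-0.9,3,0,0,0],
    [1,1.2,-0.9,3,0,0,0],
    [1,0,0,0,0,0,0],
    [1,0,0,0,0,0,0]
  ],
  "squeeze": 30
}}

```text
clock: 2.38
position: [0.5933, 0.048, 0.2255]
eef_rot: [1.0, -0.013, 0.0, 0.0]
contact_force: [0.0, -0.5, 0.9]
grip_width: -0.004
```

Run:
```python
from h import *
s=get_state(); print(s["position"],R.from_quat(s["eef_rot"]).as_euler("xyz",degrees=True),s["grip_width"],s["contact_force"],s["clock"])
for n in ["side","scene"]:
    im,K,T=cam(n); f=cv2.cvtColor(im["frame"],cv2.COLOR_RGB2BGR)
    tip=s["position"]+R.from_quat(s["eef_rot"]).as_matrix()@[0,0,.173]; u=proj(K,T,tip); print(n,u)
    c=np.clip(u.astype(int),[75,65],[430,310]); g=cv2.resize(f[c[1]-65:c[1]+65,c[0]-75:c[0]+75],None,fx=4,fy=4,interpolation=cv2.INTER_CUBIC)
    cv2.circle(g,tuple(((u-c+[75,65])*4).astype(int)),4,(0,0,255),1); cv2.imwrite(f"pics/{n}3.png",g)
a=np.hstack([cv2.imread("pics/side3.png"),cv2.imread("pics/scene3.png")]); cv2.imwrite("pics/c3.png",cv2.resize(a,None,fx=.66,fy=.66))
```

```text
[0.59325199 0.04804649 0.2254689 ] [ 1.79989651e+02 -1.12797738e-02 -1.52327574e+00] -0.00433238520089398 [ 8.24617893e-04 -5.25378829e-01  8.80863905e-01] 2.375
side [211.69077473 192.61121388]
scene [278.59208703 202.28868562]
```

View pics/c3.png

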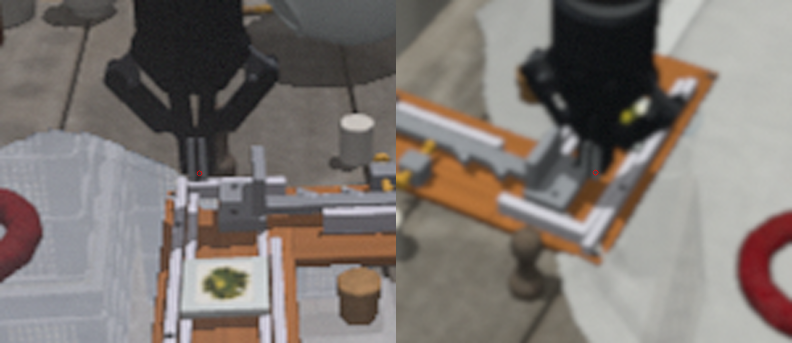

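Emit:
{"name": "move_arm", "arguments": {
  "commands": [
    [1,0,0,1.2,0,0,0],
    [1,1.0,0,0,0,0,0],
    [1,0.8,0,0,0,0,0],
    [1,0,0,0,0,0,0]
  ]
}}

```text
clock: 2.98
position: [0.6125, 0.0477, 0.2129]
eef_rot: [1.0, -0.013, 0.001, -0.0]
contact_force: [-0.9, 0.4, -0.2]
grip_width: 0.0
```

Emit:
{"name": "move_arm", "arguments": {
  "commands": [
    [1,0.3,0,0,0,0,0],
    [1,0,0,0,0,0,0]
  ]
}}

```text
clock: 3.22
position: [0.6144, 0.0477, 0.2127]
eef_rot: [1.0, -0.013, 0.0, -0.0]
contact_force: [-0.2, 0.1, -0.1]
grip_width: 0.001
```

Emit:
{"name": "move_arm", "arguments": {
  "commands": [
    [1,0.3,0,0,0,0,0],
    [1,0,0,0,0,0,0]
  ]
}}

```text
clock: 3.48
position: [0.6175, 0.0476, 0.2128]
eef_rot: [1.0, -0.013, 0.0, -0.0]
contact_force: [0.1, -0.4, -0.4]
grip_width: -0.003
```

Emit:
{"name": "move_arm", "arguments": {
  "commands": [
    [1,0.3,0,0,0,0,0],
    [1,0,0,0,0,0,0]
  ]
}}

```text
clock: 3.72
position: [0.6197, 0.0475, 0.2126]
eef_rot: [1.0, -0.013, -0.001, -0.0]
contact_force: [-2.4, 0.0, 1.4]
grip_width: -0.001
```

Emit:
{"name": "move_arm", "arguments": {
  "commands": [
    [1,0.3,0,0,0,0,0],
    [1,0,0,0,0,0,0]
  ]
}}

```text
clock: 3.98
position: [0.623, 0.0474, 0.2126]
eef_rot: [1.0, -0.013, -0.001, -0.0]
contact_force: [-3.8, 0.6, 2.5]
grip_width: 0.001
```

Emit:
{"name": "move_arm", "arguments": {
  "commands": [
    [1,0.8,0,0,0,0,0],
    [1,0.8,0,0,0,0,0],
    [1,0.8,0,0,0,0,0],
    [1,0.8,0,0,0,0,0],
    [1,0.8,0,0,0,0,0],
    [1,0.8,0,0,0,0,0],
    [1,0.3,0,0,0,0,0],
    [1,0,0,0,0,0,0]
  ]
}}

```text
clock: 4.97
position: [0.673, 0.046, 0.2123]
eef_rot: [1.0, -0.013, -0.002, 0.0]
contact_force: [-7.5, 0.6, 4.4]
grip_width: -0.001
```

Run:
```python
from h import *
P=[.6135,.0475,-.0269]
im,K,T=cam("side"); f=cv2.cvtColor(im["frame"],cv2.COLOR_RGB2BGR); f=cv2.resize(f,None,fx=5,fy=5,interpolation=cv2.INTER_CUBIC)
overlay(f,K,T,P,.055); cv2.imwrite("pics/s4.png",f[780:1180,980:1640])
s=get_state(); print(s["position"],s["contact_force"])
```

```text
[0.67288988 0.04603556 0.21234955] [-6.86383274  0.2091853   4.61526275]
```

View pics/s4.png

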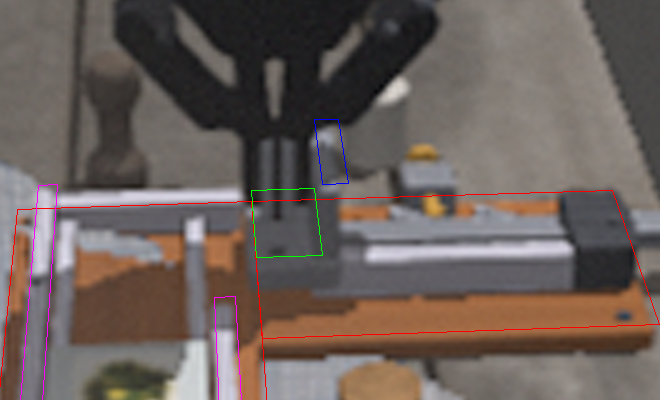

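The side view shows the jaw open about 54 mm, with the plate at about (330,150) beside the blue overlay for 55 mm. Next I let go.

Emit:
{"name": "move_arm", "arguments": {
  "commands": [
    [1,-0.8,0,0,0,0,0],
    [1,-0.8,0,0,0,0,0],
    [1,-1,0,0,0,0,0],
    [1,-1,0,0,0,0,0],
    [1,-1,0,0,0,0,0],
    [1,0,0,0,0,0,0],
    [1,0,0,0,0,0,0],
    [1,0,0,-3,0,0,0],
    [1,0,0,-3,0,0,0],
    [1,0,0,0,0,0,0]
  ]
}}

```text
clock: 6.28
position: [0.63, 0.0474, 0.2755]
eef_rot: [1.0, -0.013, 0.003, -0.0]
contact_force: [1.2, 0.4, -0.8]
grip_width: 0.003
```

Run:
```python
from h import *
P=[.6135,.0475,-.0269]
s=get_state(); print(s["position"],s["contact_force"])
im,K,T=cam("side"); f=cv2.cvtColor(im["frame"],cv2.COLOR_RGB2BGR); f=cv2.resize(f,None,fx=5,fy=5,interpolation=cv2.INTER_CUBIC)
overlay(f,K,T,P,.040); cv2.imwrite("pics/s5.png",f[850:1450,940:1640])
for n in ["side","scene"]:
    im,K,T=cam(n); b=silhouettes("tile",n)
    for q in b[:1]:
        m=q["region"].astype(np.uint8); c=cv2.minAreaRect(cv2.findNonZero(m)); M=cv2.moments(m); c=(M["m10"]/M["m00"],M["m01"]/M["m00"])
        t=onz(K,T,*c,.024); d=t[:2]-P[:2]; cs,sn=np.cos(P[2]),np.sin(P[2]); print(n,q["conf"],"tile jig",cs*d[0]+sn*d[1],-sn*d[0]+cs*d[1])
d=s["position"][:2]-P[:2]; print("tcp jig",cs*d[0]+sn*d[1],-sn*d[0]+cs*d[1])
```

```text
[0.63004233 0.04738528 0.27546563] [ 1.18955177  0.3878434  -0.77746763]
side 0.79 tile jig -0.0027819377701489957 -0.102189104287705
scene 0.62 tile jig 0.00018144445251815208 -0.09362993440892284
tcp jig 0.016539435125591535 0.0003302546837286266
```

View pics/s5.png

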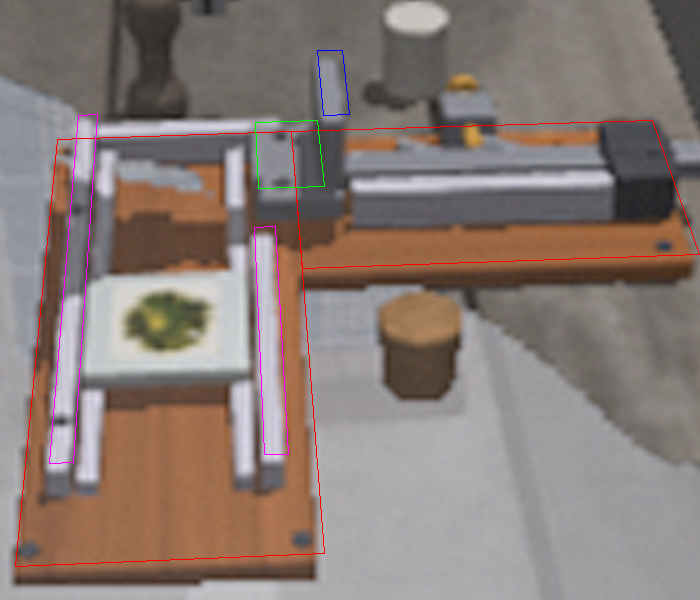

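The side view shows the jaw latched at 40 mm: the plate at (333,85) sits on the blue overlay. The tile is at about (165,320), with the trough free behind it. Now I go behind the tile.

Emit:
{"name": "move_arm", "arguments": {
  "commands": [
    [1,-0.5,4,0,0,0,0],
    [1,-0.5,4,0,0,0,0],
    [1,-0.7,4,0,0,0,0],
    [1,0,4.5,0,0,0,0],
    [1,0,0,2.5,0,0,0],
    [1,0,0,2.5,0,0,0],
    [1,0,0,1.5,0,0,0],
    [1,0,0,0,0,0,0],
    [1,0,0,0,0,0,0]
  ]
}}

```text
clock: 7.65
position: [0.6074, -0.1171, 0.2082]
eef_rot: [1.0, -0.013, 0.0, 0.0]
contact_force: [0.9, -0.1, 0.3]
grip_width: 0.001
```

Run:
```python
from h import *
P=[.6135,.0475,-.0269]
s=get_state(); print(s["position"],s["contact_force"],R.from_quat(s["eef_rot"]).as_euler("xyz",degrees=True))
d=s["position"][:2]-P[:2]; cs,sn=np.cos(P[2]),np.sin(P[2]); print("tcp jig",cs*d[0]+sn*d[1],-sn*d[0]+cs*d[1])
im,K,T=cam("side"); f=cv2.cvtColor(im["frame"],cv2.COLOR_RGB2BGR); f=cv2.resize(f,None,fx=5,fy=5,interpolation=cv2.INTER_CUBIC)
cv2.imwrite("pics/s6.png",f[850:1450,840:1540])
```

```text
[ 0.60737557 -0.11706275  0.2082144 ] [ 0.8556136  -0.06894713  0.32596748] [ 1.79990387e+02 -4.92859495e-02 -1.48282459e+00]
tcp jig -0.0016960084601360496 -0.1646679436669595
```

View pics/s6.png

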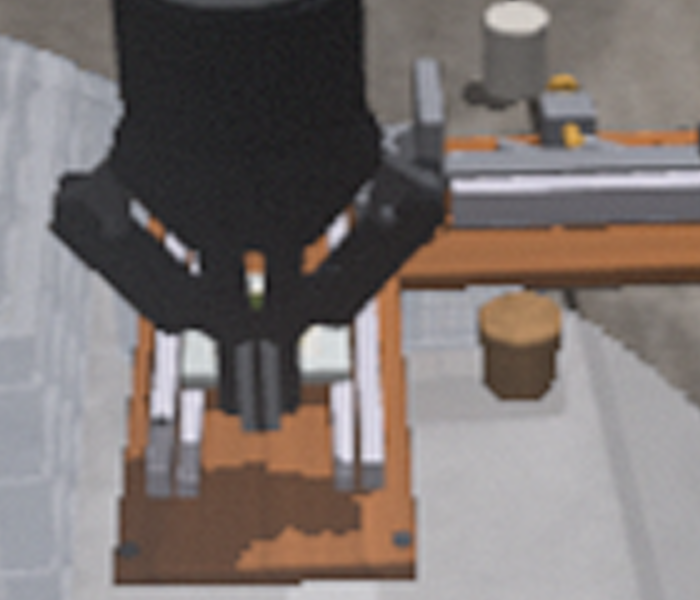

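The fingers at (258,400) are centred about 3 mm left of the trough (205 to 333), behind the tile. I correct that and go down.

Emit:
{"name": "move_arm", "arguments": {
  "commands": [
    [1,0.3,0,0,0,0,0],
    [1,0,0,1,0,0,0],
    [1,0,0,0.9,0,0,0],
    [1,0,0,0,0,0,0],
    [1,0,0,0,0,0,0]
  ]
}}

```text
clock: 8.32
position: [0.6098, -0.1172, 0.1884]
eef_rot: [1.0, -0.013, -0.0, -0.0]
contact_force: [-0.3, 0.4, -0.0]
grip_width: -0.0
```

Emit:
{"name": "move_arm", "arguments": {
  "commands": [
    [1,0,-1,0,0,0,0],
    [1,0,-0.8,0,0,0,0],
    [1,0,-0.5,0,0,0,0],
    [1,0,-0.5,0,0,0,0],
    [1,0,-0.6,0,0,0,0],
    [1,0,-0.8,0,0,0,0],
    [1,0,-0.8,0,0,0,0],
    [1,0,-0.8,0,0,0,0],
    [1,0,-0.8,0,0,0,0],
    [1,0,-0.8,0,0,0,0],
    [1,0,0,0,0,0,0]
  ]
}}

```text
clock: 9.7
position: [0.6118, -0.0424, 0.1886]
eef_rot: [1.0, -0.013, -0.0, -0.0]
contact_force: [-0.2, 0.3, 0.7]
grip_width: -0.002
```

Emit:
{"name": "move_arm", "arguments": {
  "commands": [
    [1,0,-0.8,0,0,0,0],
    [1,0,-0.8,0,0,0,0],
    [1,0,-0.8,0,0,0,0],
    [1,0,-0.8,0,0,0,0],
    [1,0,-0.6,0,0,0,0],
    [1,0,0,0,0,0,0]
  ]
}}

```text
clock: 10.45
position: [0.6129, -0.0047, 0.1887]
eef_rot: [1.0, -0.013, 0.0, -0.0]
contact_force: [0.5, -0.8, 0.4]
grip_width: -0.0
```

Run:
```python
from h import *
P=[.6135,.0475,-.0269]
s=get_state(); print(s["position"],s["contact_force"])
d=s["position"][:2]-P[:2]; cs,sn=np.cos(P[2]),np.sin(P[2]); print("tcp jig",cs*d[0]+sn*d[1],-sn*d[0]+cs*d[1])
a=[]
for n,(u,v) in {"side":(230,205),"scene":(262,205)}.items():
    im,K,T=cam(n); f=cv2.cvtColor(im["frame"],cv2.COLOR_RGB2BGR)[v-55:v+55,u-45:u+45]; a.append(cv2.resize(f,None,fx=4.4,fy=4.4,interpolation=cv2.INTER_CUBIC))
cv2.imwrite("pics/s7.png",np.hstack(a))
```

```text
[ 0.61290106 -0.00467094  0.18872723] [ 0.53177901 -0.75345066  0.43769484]
tcp jig 0.0008045014122064162 -0.052168178156395684
```

View pics/s7.png

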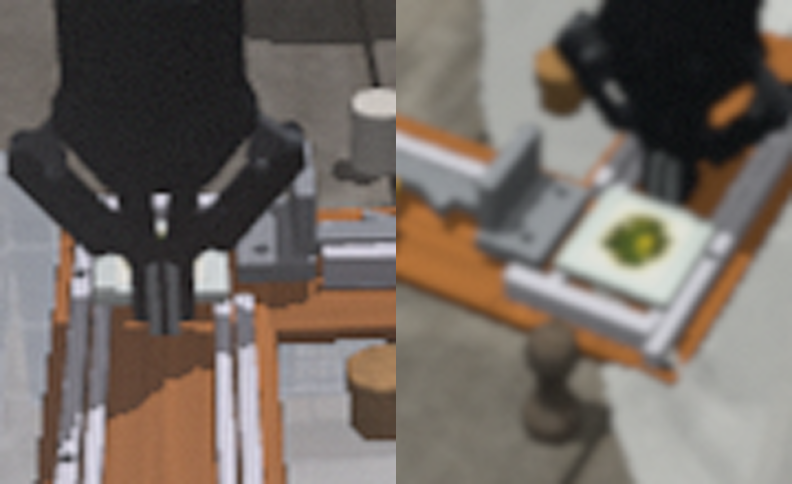

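The tile slides flat beside the half-open jaw. In the scene half it sits at (630,240), with about 1 cm left to the end stop. I push on in small steps until it makes contact.

Emit:
{"name": "move_arm", "arguments": {
  "commands": [
    [1,0,-0.4,0,0,0,0],
    [1,0,-0.4,0,0,0,0],
    [1,0,0,0,0,0,0]
  ]
}}

```text
clock: 10.92
position: [0.6131, 0.003, 0.1887]
eef_rot: [1.0, -0.013, -0.0, -0.0]
contact_force: [-0.1, 0.3, 0.2]
grip_width: 0.002
```

Emit:
{"name": "move_arm", "arguments": {
  "commands": [
    [1,0,-0.2,0,0,0,0],
    [1,0,0,0,0,0,0]
  ]
}}

```text
clock: 11.18
position: [0.6131, 0.0048, 0.1887]
eef_rot: [1.0, -0.013, -0.0, -0.0]
contact_force: [-0.1, 0.1, -0.1]
grip_width: -0.001
```

Emit:
{"name": "move_arm", "arguments": {
  "commands": [
    [1,0,-0.2,0,0,0,0],
    [1,0,0,0,0,0,0]
  ]
}}

```text
clock: 11.42
position: [0.6132, 0.0068, 0.1887]
eef_rot: [1.0, -0.013, 0.0, -0.0]
contact_force: [0.9, 0.8, -0.0]
grip_width: 0.003
```

Emit:
{"name": "move_arm", "arguments": {
  "commands": [
    [1,0,-0.1,0,0,0,0],
    [1,0,0,0,0,0,0]
  ]
}}

```text
clock: 11.68
position: [0.6131, 0.0074, 0.1887]
eef_rot: [1.0, -0.013, -0.0, 0.001]
contact_force: [0.3, -2.5, 1.1]
grip_width: 0.001
```

Emit:
{"name": "move_arm", "arguments": {
  "commands": [
    [1,0,-0.1,0,0,0,0],
    [1,0,0,0,0,0,0]
  ]
}}

```text
clock: 11.92
position: [0.6131, 0.0077, 0.1887]
eef_rot: [1.0, -0.014, -0.0, 0.001]
contact_force: [-0.4, -6.2, 1.1]
grip_width: -0.001
```

Emit:
{"name": "move_arm", "arguments": {
  "commands": [
    [1,0,-0.1,0,0,0,0],
    [1,0,0,0,0,0,0]
  ]
}}

```text
clock: 12.18
position: [0.6131, 0.0081, 0.1888]
eef_rot: [1.0, -0.014, -0.0, 0.002]
contact_force: [-0.1, -8.4, 1.1]
grip_width: 0.001
```

The force climbs to about 8 N and the tile stops, so it is home. I back off and rise.

Emit:
{"name": "move_arm", "arguments": {
  "commands": [
    [1,0,0.3,0,0,0,0],
    [1,0,0.7,0,0,0,0],
    [1,0,1.5,0,0,0,0],
    [1,0,1.5,0,0,0,0],
    [1,0,0,-3,0,0,0],
    [1,0,0,-5,0,0,0],
    [1,0,2,-5,0,0,0],
    [1,0,3,-3,0,0,0],
    [1,0,0,0,0,0,0],
    [1,0,0,0,0,0,0]
  ]
}}

```text
clock: 13.42
position: [0.6104, -0.0806, 0.3478]
eef_rot: [1.0, -0.013, -0.001, -0.0]
contact_force: [-0.7, 0.3, -0.4]
grip_width: 0.001
```

Run:
```python
from h import *
P=[.6135,.0475,-.0269]; cs,sn=np.cos(P[2]),np.sin(P[2])
s=get_state(); print(s["position"],s["contact_force"],s["clock"])
a=[]
for n,(u,v) in {"side":(245,205),"wrist":(0,0)}.items():
    im,K,T=cam(n); f=cv2.cvtColor(im["frame"],cv2.COLOR_RGB2BGR); f=cv2.resize(f,None,fx=4,fy=4,interpolation=cv2.INTER_CUBIC) if n=="side" else f
    if n=="side": f=f[600:1030,740:1140]
    else: f=cv2.resize(f[:260,150:],(400,430)) 
    a.append(f)
    for q in silhouettes("tile",n)[:1]:
        m=q["region"].astype(np.uint8); M=cv2.moments(m); t=onz(K,T,M["m10"]/M["m00"],M["m01"]/M["m00"],.0245); d=t[:2]-P[:2]; print(n,q["conf"],"tile jig mm",1e3*(cs*d[0]+sn*d[1]),1e3*(-sn*d[0]+cs*d[1]))
    for t in ["stamp","prop","cork"]: print(t,[np.round(b["bbox"]) for b in boxes_of(t,n)[:1]])
cv2.imwrite("pics/s8.png",np.hstack(a))
```

```text
[ 0.61042442 -0.08059835  0.3477823 ] [-0.70996222  0.25358056 -0.36041151] 13.425
side 0.98 tile jig mm -3.2814538804335633 -7.404364335227652
stamp [array([215., 172., 226., 193.])]
prop [array([266., 169., 277., 190.])]
cork [array([263., 230., 280., 252.])]
wrist 0.72 tile jig mm -0.409787121498641 -2.4033914334378625
stamp [array([296.,   0., 511.,  69.])]
prop []
cork [array([334., 143., 373., 178.])]
```

View pics/s8.png

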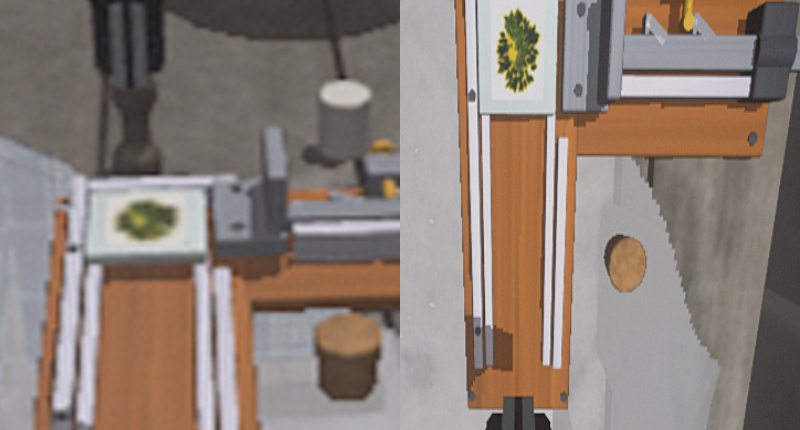

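Emit:
{"name": "move_arm", "arguments": {
  "commands": [
    [1,0,-3,-2,0,0,0],
    [1,0,-4,0,0,0,0],
    [1,0,-2,0,0,0,0],
    [1,0,0,0,0,0,0],
    [1,0,0,0,0,0,0]
  ]
}}

```text
clock: 14.55
position: [0.6132, 0.0091, 0.3684]
eef_rot: [1.0, -0.013, -0.0, 0.0]
contact_force: [0.1, -0.9, 0.0]
grip_width: -0.0
```

Run:
```python
from h import *
P=[.6135,.0475,-.0269]
im,K,T=cam("wrist"); f=cv2.cvtColor(im["frame"],cv2.COLOR_RGB2BGR)
c=proj(K,T,jw(P,(0,0,25))); print(c)
for q in silhouettes("tile","wrist")[:1]:
    m=q["region"].astype(np.uint8); M=cv2.moments(m); t=onz(K,T,M["m10"]/M["m00"],M["m01"]/M["m00"],.025)-jw(P,(0,0,25)); print(q["conf"],t*1e3)
u,v=np.clip(c.astype(int),[100,75],[412,300]); g=cv2.resize(f,None,fx=4,fy=4,interpolation=cv2.INTER_CUBIC); overlay(g,K,T,P,.04)
for y in (31,-29):
    a,b=[tuple(int(round(t*4)) for t in proj(K,T,jw(P,(x,y,25)))) for x in (-30,30)]; cv2.line(g,a,b,(0,255,255),1)
cv2.imwrite("pics/s9.png",g[(v-75)*4:(v+75)*4,(u-100)*4:(u+100)*4])
```

```text
[255.22820454 134.24774756]
0.88 [-5.60791808e-01  1.46802924e+00  2.08166817e-14]
```

View pics/s9.png

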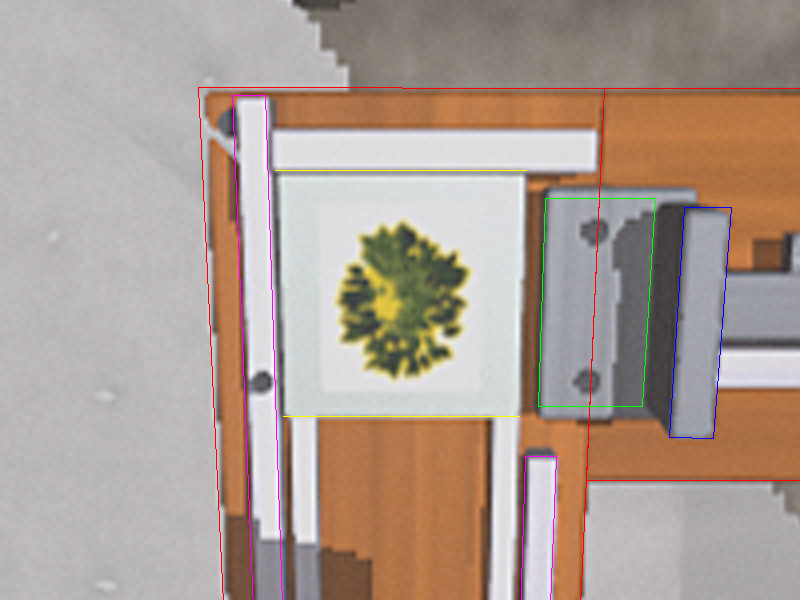

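The tile fills the nest, touching the end stop at row 171, and the jaw sits on the 40 mm overlay. I hand in.

```bash
python3 -c "
from workcell import *
print(finish_job())"
```

```text
the job is handed in; nothing more can be done
None
```

I loaded the jig and handed the job in. By my own checks it met the task, but `finish_job()` gives no verdict.

- **Jaw:** I pushed the plate to about 54 mm and let go. It sprang back and stayed latched, with the plate on the 40 mm overlay in both the side and wrist views.
- **Tile:** I slid it along the channel with closed fingertips running in the trough. The force then rose to about 8 N against the end stop, and I backed off and rose clear.
- **Last look (wrist camera, from above):** The tile lies flat in the nest. Its centre is at about x -0.6 mm, y +1.5 mm, where fully home is y +1, and it touches the stop.
- **Hand clear and time:** The hand was well above the jig and the force reading was only sensor noise. The clock stood at about 14.6 s of the 48 s.
- **Bystanders:** In the side view after the push, the network boxes for the stamp, prop and cork were within a few pixels of where they started. The stamp's top edge was about 7 px lower because the gripper was partly in front of it.

**Disagreement:** After the push, the side-view network put the tile at y -7 mm. That view had also read about 5 mm low at the start, compared with the wrist camera. I trusted the close wrist view and the contact force instead.

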